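# Hold the cast end plate over the column head

### The arm

A 6-joint arm with a two-finger parallel gripper is mounted at the origin on the work surface. World frame = base frame: x ahead of the robot, y to its left, z up, the work surface at z = 0. Lengths are in m, angles in rad, forces in N, time in s.
With the tool pointing down it reaches from about 0.375 to 0.925 m from the base axis. Payload 5.7 kg.
Tool frame: the origin (TCP) lies midway between the tips of the shut fingers; the grasp point (between the pads) lies 19 mm behind it; z points along the fingers, y is the line along which they close (so a half turn about z gives the same grasp; the last joint's range is limited). The gripper opens to 88 mm and grips with 3 to 60 N. Pads are 20 mm wide; open, the fingers measure 115 mm over their backs; the gripper's body (75 mm by 178 mm) begins 61 mm behind the grasp point.
Start: joints at [-1.278, 0.359, 1.51, -0, 1.272, -0.115], TCP at [0.238, -0.551, 0.223] pointing down, gripper open.
Joint ranges: [-2.97, 2.97], [-1.01, 2.36], [0.21, 2.38], [-0.96, 4.11], [0.2, 2.71], [-2.98, 2.98]. Speed limits (rad/s): [2.39, 2.39, 3.14, 3.14, 3.14, 3.14].

### API

Orientations are given as a unit quaternion [x, y, z, w].
In Python, from bench import move_ptp, servo_line, goto_joints, move_gripper, sleep, inverse_kinematics, capture, PlanningError, close_job, spot_in, silhouettes, current_clock, current_joint_pos, current_qvel, current_joint_torque, current_position, current_orientation, current_force, current_torque, current_finger_gap, current_grip_force gives the robot as it stands. Calls block until the motion is done:
- move_ptp(position, orientation): joint-space move of the TCP to a pose.
- servo_line(position, orientation=None, rate=0.15, contact_N=None): straight line of the TCP; orientation=None keeps the orientation; rate is the mean speed in m/s. With contact_N (N) it stops when the force on the tool has changed by that much, and returns True; else False.
- goto_joints(angles): joint-space move.
- move_gripper(opening): finger opening in m; the grip force is fixed at half the most; returns when the fingers have stopped.
- sleep(seconds).
- inverse_kinematics(position, orientation): joint angles nearest the present ones, or None.
- capture(name): name is "scene" or "side" or "wrist"; returns a dict with "image" (420x560x3 uint8, blue, green, red), "range_z" (420x560 float32, m along the optical axis (not along the pixel's ray), 0 where there is no reading), "intrinsics" (3x3 intrinsics, pixels), "k1" (the pictures are not rectified: a ray, as slopes to the right and down, at radius r is drawn at 1 + k1 r^2 times it, then the intrinsics apply), "R" (3x3) and "t" (3): a world point X has camera coordinates R X + t. Camera axes: x right, y down, z forward; pixel columns grow to the right and rows downward; lengths in m; the calibration is good to about 2 mm. A picture is of the moment at which its call begins.
A pose or a line that the arm cannot do raises PlanningError and nothing moves.
- close_job(): hands the job in; it is judged then, once.
Trained networks look in the newest picture that a camera, given by its name, has taken for a name from the list of things; names that differ only in an ending like _2 or _b are one class to them, and where a whole thing is asked for, a point or a joint stands for the part that bears it (a point fixed in the world has none). Each returns a list of dicts, best first, with "conf" (0 to 1); they miss things now and then, are a little off and sometimes report something else, mostly with a low value. They report only what shows in the picture. A call takes as long as a camera call. They do not tell look-alikes from the thing itself.
- spot_in(camera, query): "xy" ([column, row] in pixels, amid what is visible of it).
- silhouettes(camera, query): "region" (420x560 bool, what is visible of it) and "xy" ([column, row] in pixels, amid what is visible of it).
Readings, each from a call of its own:
- current_clock(): time.
- current_joint_pos(): joint angles.
- current_qvel(): joint speeds.
- current_joint_torque(): joint torques, N m.
- current_position(): TCP position.
- current_orientation(): TCP orientation.
- current_force(): force on the tool from outside, world axes, zero at the start.
- current_torque(): the same for the moment, N m.
- current_finger_gap(): finger opening in m.
- current_grip_force(): force on a finger pad.
Only numpy, scipy, OpenCV 4.12 (cv2) and the standard library are available. Lean on these libraries where they do the work, as an engineer would, in place of code of your own. Each camera call takes 0.05 s, during which the arm holds its last target. There are 200 camera calls.

### The job

Lift the white cast end plate out of its open mould, carry it over the tubes in the rack, and hold it level about a centimetre above the mouth of the short glass column: spigot centred over the mouth, bolt holes in line above the two studs. Do not touch the column at any time or disturb the rack, tubes or bottles; finish still holding the plate there in the gripper, motionless and touching nothing else.

Things in the scene. Friction and masses are not known exactly. Their poses are not given: they have to be found in the camera images.
- casting: White plastic end plate, about 90 g, lying in the mould with only its boss standing out. Origin: centre of the spigot's lower end, z up. Spigot 30 mm diameter, z 0 to 18 mm; flange 96 (x) by 44 (y) mm, z 18 to 28, with 9 mm bolt holes at x = -36 and +36 mm; square boss to grip by, 26 by 26 mm, z 28 to 64, central. Half a turn about z gives the same shape.
- mould: Open dark steel mould, fixed, 150 (x) by 110 (y) by 40 mm high, on the robot's left or right. Origin: centre of its underside. Pocket in its top 100 (x) by 48 mm, 10 mm deep; below it a 34 mm bore 20 mm deeper. The end plate lies in it with 2 mm play all round, its origin 12 mm above the mould's and its flange top level with the mould's top.
- column: Short glass column (40 mm diameter), fixed upright on a grey foot 130 by 100 mm, on the other side from the mould. Its white head flange, 96 (x) by 44 (y) by 14 mm, has its top 150 mm above the bench, a central 34 mm mouth, and two upright 6 mm steel studs at x = -36 and +36 mm, standing 15 mm above it. Origin: centre of the foot's underside, on the axis; z up.
- column_mouth (a point): Centre of the column's mouth, level with the top of the head flange, 150 mm above the bench; axes as the column's.
- rack: White loose tube rack between mould and column, 240 (x) by 125 (y) by 60 mm high, with 6 by 3 square cells. Origin: centre of its underside. Four capped tubes stand in it.
- tube0: Loose capped sample tube, 29 mm in diameter (blue cap 33 mm), 118 mm tall, standing in the rack; its top is 123 mm above the bench. Origin: centre of its lower end.
- tube1: Loose capped sample tube, 29 mm in diameter (blue cap 33 mm), 118 mm tall, standing in the rack; its top is 123 mm above the bench. Origin: centre of its lower end.
- tube2: Loose capped sample tube, 29 mm in diameter (blue cap 33 mm), 118 mm tall, standing in the rack; its top is 123 mm above the bench. Origin: centre of its lower end.
- tube3: Loose capped sample tube, 29 mm in diameter (blue cap 33 mm), 118 mm tall, standing in the rack; its top is 123 mm above the bench. Origin: centre of its lower end.
- amber: Loose amber glass bottle, 68 mm in diameter, 160 mm tall, standing beyond the rack. Origin: centre of its underside.
- clear: Loose clear glass bottle with blue cap, 72 mm in diameter, 150 mm tall, standing beyond the rack. Origin: centre of its underside.
Things that resemble listed ones, but are neither listed nor needed, are in the scene too. There is more than one size of the casting; the one meant has the size given above. Leave any turquoise look-alike of the column alone.

How it is judged:
By the outcome, as a careful person would: the job done as asked, in the order asked, and still so for the second after the job is handed in, while the arm keeps its last pose, push and grip.
It also fails if it takes over 45 s, if anything falls off the work surface, if the arm or the gripper's body presses on something with over 40 N, if the wrist force passes 120 N, or if a joint passes its speed limit or range.

## Working session

There is one attempt and no reset: what is moved stays moved. The work goes in short steps, each a Python script; the robot and the scene stay as the last script left them, time stands still between calls to the robot, and variables do not carry over. Pictures are saved under pics/ and viewed, at most 10 in all, crops included, and the job is handed in when it is done.

```bash
mkdir -p pics; ls; cat > h.py <<'E'
import numpy as np, cv2
from bench import *
def cloud(c):
    K,k1,R,t=np.array(c["intrinsics"]),c["k1"],np.array(c["R"]),np.array(c["t"])
    z=c["range_z"];h,w=z.shape
    u,v=np.meshgrid(np.arange(w),np.arange(h))
    p=cv2.undistortPoints(np.stack([u,v],-1).reshape(-1,1,2).astype(np.float32),K,np.array([k1,0,0,0,0.])).reshape(h,w,2)
    P=np.dstack([p[...,0]*z,p[...,1]*z,z])
    W=(P-t)@R
    W[z==0]=np.nan
    return W
def proj(c,X):
    K,k1,R,t=np.array(c["intrinsics"]),c["k1"],np.array(c["R"]),np.array(c["t"])
    rv=cv2.Rodrigues(R)[0]
    return cv2.projectPoints(np.atleast_2d(X).astype(float),rv,t,K,np.array([k1,0,0,0,0.]))[0].reshape(-1,2)
E
python3 - <<'E'
from h import *
for n in ("scene","side"):
    c=capture(n);W=cloud(c);cv2.imwrite(f"pics/{n}0.png",c["image"])
    print(n,"cam at",-np.array(c["R"]).T@np.array(c["t"]), "k1",c["k1"])
    for q in ("casting","mould","column","rack","tube0","amber","clear"):
        for d in silhouettes(n,q)[:6]:
            if d["conf"]<.2: continue
            P=W[d["region"]];P=P[~np.isnan(P[:,0])]
            print(q,round(d["conf"],2),np.round(d["xy"]),d["region"].sum(),np.round(np.nanmedian(P,0),3) if len(P) else None,"z",np.round(np.percentile(P[:,2],[2,98]),3) if len(P) else "")
print(current_clock())
E
```

```text
pics
scene cam at [1.25673105 0.57017173 0.87553613] k1 -0.05494676466775997
casting 0.95 [420. 271.] 337 [0.454 0.373 0.021] z [0.012 0.049]
casting 0.89 [368. 247.] 421 [0.494 0.219 0.04 ] z [0.035 0.076]
casting 0.66 [326. 277.] 316 [0.648 0.201 0.02 ] z [0.014 0.049]
mould 0.81 [367. 253.] 1706 [0.511 0.233 0.037] z [-0.     0.042]
column 0.72 [232. 196.] 1451 [ 0.594 -0.204  0.033] z [0.004 0.151]
column 0.69 [192. 179.] 1462 [ 0.618 -0.377  0.023] z [-0.002  0.151]
rack 0.88 [296. 222.] 2805 [0.555 0.018 0.04 ] z [-0.001  0.061]
tube0 0.59 [317. 200.] 248 [0.477 0.042 0.097] z [0.049 0.124]
tube0 0.53 [292. 193.] 232 [ 0.515 -0.037  0.1  ] z [0.001 0.124]
tube0 0.42 [284. 209.] 148 [0.592 0.    0.12 ] z [0.086 0.124]
amber 0.67 [256. 265.] 1227 [0.781 0.065 0.091] z [-0.001  0.159]
clear 0.6 [205. 244.] 1102 [ 0.805 -0.078  0.086] z [0.005 0.149]
side cam at [0.53456244 0.84558065 0.62049051] k1 -0.061709198366864726
casting 0.95 [261. 283.] 582 [0.636 0.205 0.022] z [-0.    0.05]
casting 0.88 [352. 359.] 751 [0.448 0.381 0.022] z [0.001 0.05 ]
casting 0.58 [333. 287.] 881 [0.484 0.225 0.04 ] z [0.034 0.077]
casting 0.25 [223. 181.] 752 [ 0.776 -0.078  0.1  ] z [-0.002  0.151]
mould 0.66 [330. 302.] 2864 [0.488 0.256 0.039] z [0.002 0.042]
column 0.8 [292. 157.] 846 [ 0.617 -0.37   0.046] z [-0.001  0.15 ]
column 0.57 [303. 185.] 1520 [ 0.576 -0.198  0.047] z [-0.002  0.15 ]
rack 0.92 [316. 235.] 3464 [0.524 0.058 0.041] z [0.004 0.061]
tube0 0.87 [338. 220.] 361 [0.469 0.048 0.095] z [0.047 0.123]
tube0 0.87 [274. 213.] 336 [0.622 0.051 0.098] z [0.057 0.123]
tube0 0.82 [326. 202.] 395 [ 0.507 -0.031  0.089] z [-0.002  0.122]
tube0 0.71 [294. 209.] 348 [0.584 0.011 0.096] z [0.052 0.123]
amber 0.79 [218. 221.] 1441 [0.759 0.076 0.081] z [0.007 0.159]
clear 0.74 [222. 182.] 660 [ 0.775 -0.078  0.101] z [0.02  0.149]
clear 0.21 [294. 212.] 321 [0.583 0.012 0.096] z [0.053 0.123]
0.8
```

```bash
python3 - <<'E'
import cv2
a=cv2.imread("pics/scene0.png");b=cv2.imread("pics/side0.png")
cv2.imwrite("pics/scene_c.png",cv2.resize(a[120:330,150:430],None,fx=2.857,fy=2.857)[:600,:800])
cv2.imwrite("pics/side_c.png",cv2.resize(b[110:395,170:450],None,fx=2.1,fy=2.1))
E
```

```text
(no output)
```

View pics/scene_c.png

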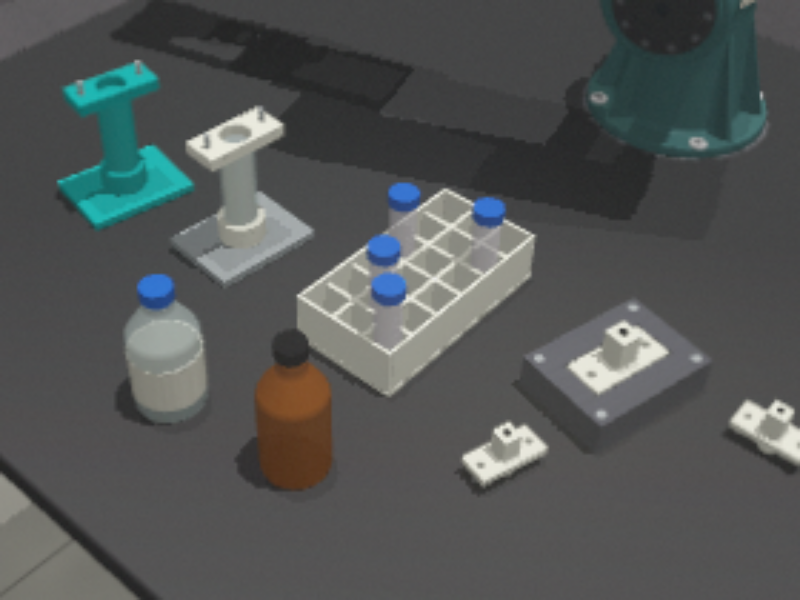

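View pics/side_c.png

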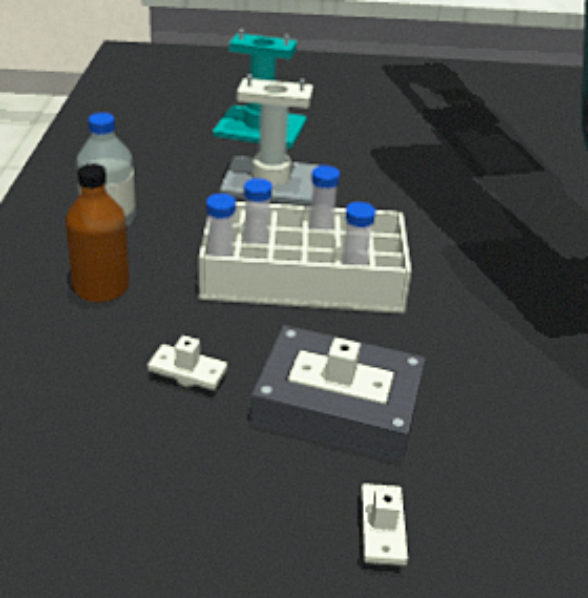

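The picked-out parts are these. Castings: scene (368,247) lies in the mould, while (420,271) and (326,277) lie loose on the bench and are smaller, with tops at 50 mm. The one meant is (368,247), in the dark mould with its boss top at 76 mm. The column is the white one at scene (232,196); the turquoise one at (192,179) is the look-alike. The crops confirm both. Next I'll measure coarse poses by fitting the depth data.

```bash
cat >> h.py <<'E'
def rect(P):
    r=cv2.minAreaRect((P[:,:2]*1000).astype(np.float32)); return np.round(r[0],1),np.round(r[1],1),round(r[2],1)
def sel(W,c,rad,z0,z1,extra=None):
    m=(np.hypot(W[...,0]-c[0],W[...,1]-c[1])<rad)&(W[...,2]>z0)&(W[...,2]<z1)
    return m if extra is None else m&extra
E
python3 - <<'E'
from h import *
for n in ("scene","side"):
    c=capture(n);W=cloud(c);g=c["image"].astype(int)
    white=(g.min(2)>110)
    for nm,cc,rad,z0,z1,ex in (("mouldtop",(.49,.23),.13,.034,.046,None),("flange",(.49,.225),.07,.034,.046,white),("bosstop",(.49,.225),.07,.07,.082,None),("head",(.58,-.2),.08,.144,.156,white),("rack",(.54,.02),.2,.056,.064,None),("amber",(.77,.07),.06,.13,.2,None),("clear",(.78,-.08),.06,.13,.2,None)):
        P=W[sel(W,cc,rad,z0,z1,ex)]
        print(n,nm,len(P),np.round(P.mean(0),4) if len(P) else "",rect(P) if len(P)>5 else "")
c=capture("wrist");cv2.imwrite("pics/w0.png",c["image"])
R,t=np.array(c["R"]),np.array(c["t"]);print("wrist cam",-R.T@t,R.round(2).tolist(),np.array(c["intrinsics"]).round(0).tolist(),current_position(),current_orientation())
# tool axes
from scipy.spatial.transform import Rotation as Ro
print(Ro.from_quat(current_orientation()).as_matrix().round(3))
E
```

```text
scene mouldtop 1429 [0.4901 0.2182 0.0385] (array([483. , 215.4]), array([113.4, 154.5]), 77.2)
scene flange 384 [0.4947 0.2156 0.0387] (array([490.2, 215.9]), array([ 88.1, 129.3]), 77.8)
scene bosstop 76 [0.4852 0.2166 0.0743] (array([484.4, 215.1]), array([27.5, 28.8]), 79.2)
scene head 256 [ 0.5821 -0.2161  0.1486] (array([ 580.5, -217.2]), array([50.2, 98.3]), 84.5)
scene rack 347 [0.5477 0.0157 0.0588] (array([526.5,  73.2]), array([242.8, 279.7]), 0.8)
scene amber 183 [0.7702 0.0543 0.1513] (array([767.1,  50.3]), array([31.9, 29.4]), 44.0)
scene clear 143 [ 0.7942 -0.0931  0.1451] (array([792.2, -96.9]), array([32.4, 30.5]), 87.8)
side mouldtop 2535 [0.4832 0.2258 0.0397] (array([483.7, 217.7]), array([114.7, 149.4]), 77.3)
side flange 633 [0.4847 0.2208 0.0398] (array([488.8, 209.5]), array([ 98.9, 124.3]), 81.4)
side bosstop 139 [0.4849 0.2201 0.0751] (array([484.4, 217.1]), array([28.9, 26.2]), 78.9)
side head 221 [ 0.5796 -0.2109  0.148 ] (array([ 579.1, -214.3]), array([48.8, 95.6]), 84.2)
side rack 493 [0.5224 0.0265 0.0592] (array([572. ,   0.6]), array([327., 127.]), 0.7)
side amber 201 [0.7637 0.0607 0.1495] (array([764.8,  55.9]), array([28.4, 29.6]), 60.3)
side clear 122 [ 0.7885 -0.0872  0.1438] (array([789.4, -90.7]), array([32.1, 30.8]), 59.1)
wrist cam [ 0.30903253 -0.52042593  0.3848947 ] [[0.4, -0.92, -0.0], [-0.88, -0.38, 0.28], [-0.26, -0.11, -0.96]] [[369.0, 0.0, 281.0], [0.0, 369.0, 209.0], [0.0, 0.0, 1.0]] [ 0.23795011 -0.55077528  0.22262876] [ 9.79281841e-01  2.02502034e-01 -1.45562940e-05 -4.28084822e-05]
[[ 0.918  0.397 -0.   ]
 [ 0.397 -0.918  0.   ]
 [-0.    -0.    -1.   ]]
```

```bash
cat >> h.py <<'E'
from scipy.spatial.transform import Rotation as Ro
def q(deg): return (Ro.from_euler("z",deg,degrees=True)*Ro.from_euler("x",180,degrees=True)).as_quat()
def ex(deg): a=np.radians(deg);return np.array([np.cos(a),np.sin(a),0])
E
python3 - <<'E'
from h import *
for nm,p,d in (("col",(.580,-.215,.32),-5.7),("mould",(.4845,.2165,.26),-12.7)):
    P=np.array(p)-.06*ex(d)
    if nm=="mould": move_ptp([.5,0,.32],q(-9))
    move_ptp(P,q(d)); sleep(.2)
    c=capture("wrist");cv2.imwrite(f"pics/w_{nm}.png",c["image"]);np.savez(f"{nm}.npz",**c)
    print(current_clock(),current_joint_pos().round(2) if hasattr(current_joint_pos(),'round') else current_joint_pos(),current_position())
a=cv2.imread("pics/w_col.png");b=cv2.imread("pics/w_mould.png")
cv2.imwrite("pics/w_both.png",cv2.resize(np.hstack([a,b]),(800,300)))
E
```

```text
2.8667 [-0.51  0.23  1.46 -0.    1.46  1.16] [ 0.52003292 -0.20967514  0.3197719 ]
4.9417 [ 0.35  0.15  1.7  -0.    1.29  2.14] [0.42684561 0.2288058  0.26030287]
```

View pics/w_both.png

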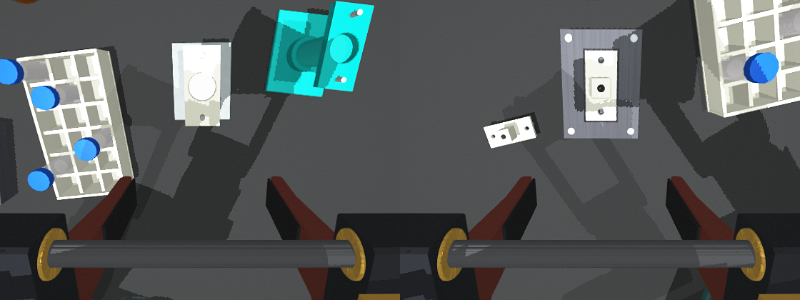

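The wrist views show the white column head at left panel (202,85), and the casting in the mould at right panel (601,88), both unobstructed. I'll measure them there.

```bash
python3 - <<'E'
from h import *
for nm,items in (("col",(("head",(.58,-.215),.08,.143,.157),("studs",(.58,-.215),.06,.158,.172))),("mould",(("top",(.4845,.2165),.13,.034,.046),("boss",(.4845,.2165),.05,.07,.082)))):
    c=dict(np.load(nm+".npz"));c["k1"]=float(c["k1"]);W=cloud(c);g=c["image"]
    for n,cc,r,a,b in items:
        m=sel(W,cc,r,a,b);P=W[m]
        print(nm,n,len(P),np.round(np.median(P,0),4) if len(P) else"",rect(P) if len(P)>5 else P)
        if n=="studs":
            k,l,s,ce=cv2.connectedComponentsWithStats(m.astype(np.uint8))
            for i in range(1,k): print("  ",s[i,4],ce[i].round(1),W[l==i].mean(0).round(4))
        if n=="top":
            for th in (120,150,170):
                mm=m&(g.min(2)>th); k,l,s,ce=cv2.connectedComponentsWithStats(mm.astype(np.uint8)); i=1+np.argmax(s[1:,4]); print("  flange",th,s[i,4],rect(W[l==i]),ce[i])
big=[]
for nm,p in (("col",(.58,-.215,.15)),("mould",(.4845,.2165,.05))):
    c=dict(np.load(nm+".npz"));u,v=proj(c,p)[0].astype(int)
    big.append(cv2.resize(c["image"][v-75:v+75,u-50:u+50],None,fx=4,fy=4,interpolation=cv2.INTER_NEAREST)); print(u-50,v-75)
cv2.imwrite("pics/zoom.png",np.hstack(big))
E
```

```text
col head 4411 [ 0.5879 -0.2176  0.1501] (array([ 578.8, -217.1]), array([44.1, 96.1]), 84.6)
col studs 93 [ 0.6116 -0.2176  0.165 ] (array([ 578.8, -217.1]), array([ 5.7, 77. ]), 84.4)
   47 [282.3  77.4] [ 0.6144 -0.2204  0.1647]
   46 [283.1 164.8] [ 0.5432 -0.2139  0.1645]
mould top 15297 [0.4913 0.215  0.0401] (array([483.1, 216. ]), array([110.4, 150.8]), 77.0)
  flange 120 7209 (array([482.8, 216.2]), array([109.8, 150. ]), 77.2) [267.36926065 121.32431683]
  flange 150 3290 (array([482.7, 216. ]), array([44.1, 95.8]), 77.0) [281.1550152  117.93799392]
  flange 170 3273 (array([482.7, 216. ]), array([44.1, 95.8]), 77.0) [281.16681943 117.86159487]
mould boss 821 [0.4831 0.2159 0.076 ] (array([482.8, 216.1]), array([25.9, 25.3]), 77.3)
230 45
230 45
```

View pics/zoom.png

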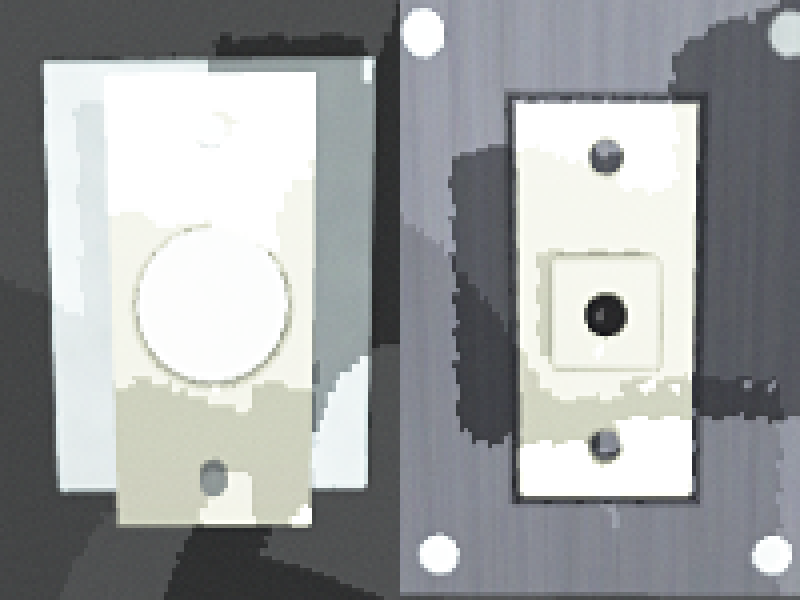

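The sizes and heights agree with the description: flange 95.8×44, boss 26, head 96×44 at 0.150, studs 77−5.7 = 72 mm apart. Now I'll grasp and lift.

```bash
python3 - <<'E'
from h import *
d=-12.9;p=np.array([.4828,.2161,0])
move_gripper(.06)
move_ptp(p+[0,0,.12],q(d))
print(servo_line(p+[0,0,.046],q(d),rate=.08,contact_N=8),current_position(),current_clock())
move_gripper(0.0)
print("gap",current_finger_gap(),current_grip_force(),current_force(),current_clock())
servo_line(p+[0,0,.060],rate=.04)
print(current_force(),current_finger_gap())
servo_line(p+[0,0,.24],rate=.15); sleep(.2)
print("gap",current_finger_gap(),current_force(),current_position(),current_clock())
c=capture("wrist");np.savez("held.npz",**c);cv2.imwrite("pics/held.png",c["image"])
W=cloud(c);T=Ro.from_quat(current_orientation()).as_matrix()
L=(W-current_position())@T   # tool coords
np.save("held_tool.npy",L)
m=(L[...,2]>-.02)&(L[...,2]<.045)&(abs(L[...,0])<.07)&(abs(L[...,1])<.05)
for a,b in ((.0,.009),(.009,.014)):
    pass
h,e=np.histogram(L[m][:,2],bins=26);print(list(zip((e[:-1]*1000).round(1),h)))
E
```

```text
False [0.48323676 0.2162234  0.04640761] 7.3
gap 0.02612631107171152 30.00011533498764 [0.14539761 0.35027158 1.93007409] 7.925
[-0.44327138  0.37390025 -0.85542662] 0.02610811935457205
gap 0.025301547225681998 [ 0.55850587 -0.42188528 -0.65958825] [0.48239846 0.21597375 0.23925098] 9.975
[(np.float64(-20.0), np.int64(133)), (np.float64(-18.6), np.int64(132)), (np.float64(-17.1), np.int64(165)), (np.float64(-15.7), np.int64(133)), (np.float64(-14.3), np.int64(124)), (np.float64(-12.9), np.int64(134)), (np.float64(-11.5), np.int64(113)), (np.float64(-10.0), np.int64(113)), (np.float64(-8.6), np.int64(125)), (np.float64(-7.2), np.int64(123)), (np.float64(-5.8), np.int64(118)), (np.float64(-4.4), np.int64(98)), (np.float64(-2.9), np.int64(109)), (np.float64(-1.5), np.int64(82)), (np.float64(-0.1), np.int64(69)), (np.float64(1.3), np.int64(63)), (np.float64(2.8), np.int64(57)), (np.float64(4.2), np.int64(1421)), (np.float64(5.6), np.int64(5391)), (np.float64(7.0), np.int64(566)), (np.float64(8.4), np.int64(114)), (np.float64(9.9), np.int64(55)), (np.float64(11.3), np.int64(81)), (np.float64(12.7), np.int64(50)), (np.float64(14.1), np.int64(77)), (np.float64(15.6), np.int64(11))]
```

View pics/held.png

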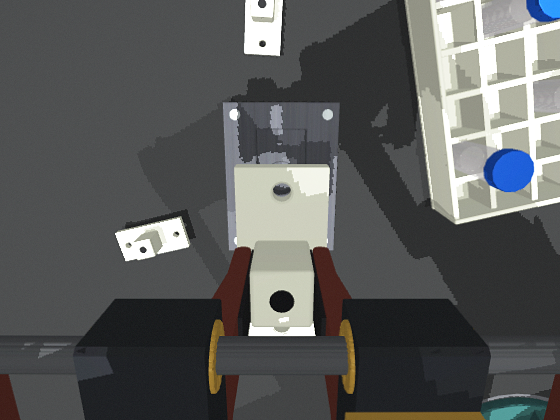

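The plate is held squarely at (282,220), with the far bolt hole at (281,190). Next I'll measure its pose in the tool frame.

```bash
cat >> h.py <<'E'
def held(c,verbose=True):
    """flange in tool frame: plane, far edge x, y centre, yaw, hole"""
    pos=np.array(current_position());T=Ro.from_quat(current_orientation()).as_matrix()
    L=(cloud(c)-pos)@T
    m=(abs(L[...,2]-.006)<.004)&(L[...,0]>.016)&(L[...,0]<.06)&(abs(L[...,1])<.03)
    k,l,s,_=cv2.connectedComponentsWithStats(m.astype(np.uint8));m=l==1+np.argmax(s[1:,4])
    P=L[m];A=np.c_[P[:,:2],np.ones(len(P))]
    for _ in range(3):
        co=np.linalg.lstsq(A,P[:,2],rcond=None)[0];ok=abs(A@co-P[:,2])<.0015;A,P=A[ok],P[ok]
    r=rect(P)
    xs=P[:,0].max()
    S=P[(P[:,0]>.022)&(P[:,0]<.048)]
    b=np.linspace(.022,.048,14);i=np.digitize(S[:,0],b)
    lo=np.array([S[i==j,1].min() for j in range(1,14)]);hi=np.array([S[i==j,1].max() for j in range(1,14)])
    bc=(b[1:]+b[:-1])/2;yaw=np.degrees(np.polyfit(bc,(lo+hi)/2,1))
    hm=(~m)&(np.hypot(L[...,0]-.036,L[...,1])<.012)
    # hole: find by filling the flange mask
    f=np.zeros(m.shape,np.uint8);cn,_=cv2.findContours(m.astype(np.uint8),cv2.RETR_CCOMP,cv2.CHAIN_APPROX_NONE)
    if verbose: print("plane slopes deg",np.degrees(co[:2]).round(2),"z0 mm",(co[2]*1000).round(2),"rect",r,"farx",(xs*1000).round(1),"width",((hi-lo).mean()*1000).round(1),"ycen mid",(((lo+hi)/2).mean()*1000).round(2),"yaw fit deg",yaw[0].round(2))
    return L,m,co
E
python3 - <<'E'
from h import *
c=dict(np.load("held.npz"));c["k1"]=float(c["k1"]);L,m,co=held(c)
E
```

```text
plane slopes deg [0.09 0.05] z0 mm 6.07 rect (array([32. ,  0.6]), array([44.1, 32.1]), 90.0) farx 48.1 width 43.7 ycen mid 0.57 yaw fit deg -0.05
```

```bash
python3 - <<'E'
from h import *
d=-5.5;left=np.array([-ex(d)[1],ex(d)[0],0])
p=np.array([.5788,-.2171,0])-.0001*ex(d)+.0006*left
servo_line([p[0],p[1],.245],q(d),rate=.15)
sleep(.3);print(current_position(),current_finger_gap(),current_clock())
servo_line(p+[0,0,.1945],q(d),rate=.05,contact_N=6); sleep(.4)
print(current_position(),np.array(p),current_force(),current_clock())
c=capture("wrist");np.savez("fin.npz",**c);held(c)
W=cloud(c)
P=W[sel(W,(.5788,-.2171),.075,.144,.156)];print("head visible",len(P),rect(P) if len(P)>5 else "")
for n in ("scene","side"):
    s=capture(n);np.savez(f"fin_{n}.npz",**s);u,v=proj(s,(p[0],p[1],.17))[0].astype(int)
    cv2.imwrite(f"pics/fin_{n}.png",cv2.resize(s["image"][v-55:v+40,u-50:u+50],None,fx=4,fy=4))
a,b=[cv2.imread(f"pics/fin_{n}.png") for n in("scene","side")]
cv2.imwrite("pics/fin.png",np.hstack([a,b]))
E
```

```text
[ 0.57872023 -0.21638055  0.24500085] 0.025485093085598206 13.4333
[ 0.57879316 -0.2165229   0.19460161] [ 0.57875797 -0.21649318  0.        ] [ 0.39830469  0.39152418 -0.21657102] 14.9917
plane slopes deg [0.02 0.05] z0 mm 5.95 rect (array([32.1,  0.5]), array([32.2, 44.2]), 0.1) farx 48.2 width 43.7 ycen mid 0.48 yaw fit deg -0.03
head visible 918 (array([ 614.6, -220.6]), array([43.8, 24. ]), 84.7)
```

View pics/fin.png

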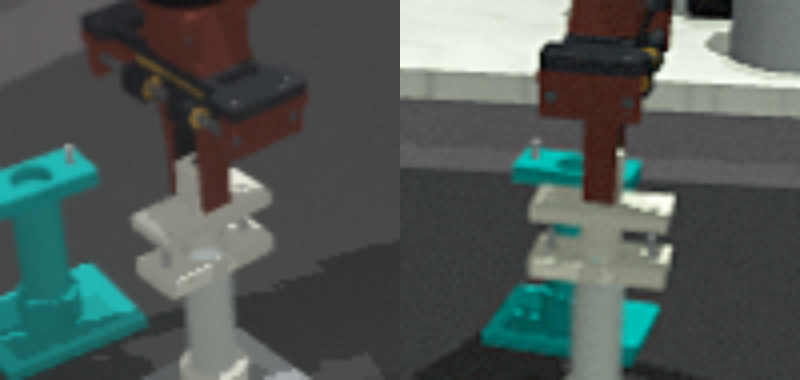

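The spigot looks centred and level over the mouth from both sides, and the studs stand clear below the flange. One more check against the other cameras, plus a check that the tubes and rack are undisturbed.

```bash
python3 - <<'E'
from h import *
for n in ("scene","side"):
    s=dict(np.load(f"fin_{n}.npz"));s["k1"]=float(s["k1"]);W=cloud(s);w=s["image"].astype(int).min(2)>90
    cc=(.579,-.2165);a=np.radians(-5.5);R2=np.array([[np.cos(a),np.sin(a)],[-np.sin(a),np.cos(a)]])
    m=np.hypot(W[...,0]-cc[0],W[...,1]-cc[1])<.07
    for nm,z0,z1 in (("head side",.138,.149),("flange side",.179,.187),("spigot",.162,.176),("tube col",0,0)):
        P=W[m&(W[...,2]>z0)&(W[...,2]<z1)]
        if len(P)<6: continue
        Q=(P[:,:2]-cc)@R2.T*1000;print(n,nm,len(P),"x",np.percentile(Q[:,0],[1,99]).round(1),"y",np.percentile(Q[:,1],[1,99]).round(1))
    sp=capture(n);W=cloud(sp)
    for q_ in ("tube0","rack"):
        for d in silhouettes(n,q_)[:4]:
            P=W[d["region"]];print(q_,round(d["conf"],2),np.nanmedian(P,0).round(3))
print(current_position(),current_qvel().round(4),current_finger_gap(),current_clock())
E
```

```text
scene head side 188 x [-46.4  49.9] y [-22.4  22.5]
scene flange side 143 x [-47.2  50.1] y [-24.4  23.2]
scene spigot 17 x [-7.6 35. ] y [-0.9 13.6]
tube0 0.62 [ 0.591 -0.001  0.118]
tube0 0.52 [0.477 0.041 0.096]
tube0 0.49 [ 0.516 -0.036  0.1  ]
tube0 0.48 [0.632 0.044 0.101]
rack 0.94 [0.555 0.018 0.04 ]
rack 0.3 [ 0.806 -0.078  0.086]
side head side 249 x [-48.   47.1] y [-20.7  27.1]
side flange side 155 x [-45.6  46.1] y [-22.7  27.2]
side spigot 41 x [-36.8  36.2] y [-0.3 19.4]
tube0 0.81 [0.584 0.011 0.094]
tube0 0.78 [0.622 0.051 0.094]
tube0 0.75 [0.469 0.048 0.096]
tube0 0.55 [ 0.508 -0.03   0.092]
[ 0.57875592 -0.2164768   0.19448307] [ 0.001   0.0003 -0.0009 -0.0002  0.0028 -0.0008] 0.02607322397522453 15.4417
```

All cameras agree: the flange lines up with the head to about 1 mm, and the rack and tubes are unmoved. Handing in.

```bash
python3 -c "
from bench import *
print(close_job())"
```

```text
the job is handed in; nothing more can be done
None
```

The job is handed in: the end plate is held level about 10 mm above the white column's mouth, with the spigot centred and the bolt holes over the studs to about 1 mm; the rack and tubes measured unmoved and nothing touched the column, though I did not re-measure the bottles.

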